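Gauge the gap of a small specimen press

TASK

On the small grey specimen press, turn the black knob on top clockwise as far as it goes, so that the upper steel plate comes down. Then pick up the steel taper gauge by its black handle, lay its thin end flat on the front lip of the lower plate and slide it straight in, near the middle of the gap, until it drags snugly against both plates, without forcing the upper plate up. Finish while still holding the gauge by its handle at that depth, and leave the other things on the bench alone.

Things in the scene. Friction and masses are not known exactly. Their poses are not given: they have to be found in the camera images.
- press: Press base, fixed: grey base 135 x 100 x 18 mm high, steel lower plate on it (85 x 70 x 12 mm, top face 50 mm above the bench), steel column behind. Origin on the bench; x points into the press, from the open front to the column, y left, z up. In this frame the lower plate reaches from x = -60 to +25 mm, y = -35 to +35 mm.
- mouth (a point): Point on the lower plate's top face straight below the front edge of the upper plate, mid-width (press frame x = -45, y = 0, z = 50 mm). Axes as the press. The lower plate sticks out 15 mm in front of this point as a lip on which a blade can be laid before it is slid in.
- head: Grey arm, fixed on the column at a height that differs from time to time. Origin straight above the press's origin, at the height of the underside of the lowered upper plate: its height above the lower plate's top face is the gap when lowered, 4 to 6.5 mm. Axes as the press. The arm's underside is 38 mm and its top 58 mm above this origin; it carries the knob.
- upper_plate: Steel upper plate under the arm, 70 x 70 mm, 10 mm thick, parallel to the lower plate (in the press frame x = -45 to +25 mm). Origin at the centre of its TOP face; underside 10 mm lower. The knob lowers it by 7 mm.
- spring_plate (a joint): How far (m) the upper plate has been pushed up against its spring: 0 at rest on its stop, at most 0.006. It takes about 4.5 N to start lifting it and about 2.5 N more for each further mm.
- knob (a joint): Angle of the knob (rad): grows clockwise seen from above. It starts between 0 and 0.15 (plate raised about 7 mm) and stops at 1.4 (plate fully lowered). Stiffness about 0.12 N m; it stays where it is left. The plate comes down 5 mm per rad.
- knob_grip (a point): Grip point of the knob, on its vertical axis: a black bar 42 mm long, 14 mm wide, its top 7 mm above and its foot 23 mm below this point, on a disc 44 mm across. The point's x axis lies along the bar and turns with it; at 0 it points as the press's x. About 150 mm above the bench, above press frame x = -10 mm, y = 0.
- gauge: Steel taper gauge lying flat on the bench, loose, 0.12 kg. Origin on its flat underside, below the centre of the handle; x points along the blade from handle to tip, z up. Blade and handle undersides are level.
- gauge_grip (a point): Centre of the gauge's black handle, 13 mm above the gauge's flat underside: the handle is a block 64 mm long (x), 24 mm wide (y), 26 mm high. Same axes as the gauge.
- gauge_tip (a point): Middle of the blade's tip, on the flat underside, 130 mm ahead of the handle's centre. Blade 14 mm wide, underside flat; top face slopes: 2 mm thick at the tip, 1 mm more per 10 mm back. It touches both plates when the tip is 20 to 45 mm past the mouth, depending on the gap. Drag: about 4 N where the plate begins to lift, 9 N with it up 2 mm; more if you also press down. Axes as the gauge.
- dropper_bottle: brown dropper bottle, 33 mm across, 79 mm high, loose bystander, origin under its centre
- cork: cork stopper, 27 mm across, 26 mm high, loose bystander, origin under its centre
- masking_tape: roll of masking tape lying flat, 98 mm across, 25 mm high, loose bystander, origin under its centre
- bowl: white porcelain bowl, upside down, 102 mm across, 54 mm high, loose bystander, origin under its centre
- marker: felt marker lying on the bench, 139 x 17 x 19 mm, loose bystander, origin under its centre. Fixed equipment stands round it: a microscope near x = 0.48, y = -0.58, about 0.3 m tall, so cross that side of the bench high

How it is judged (in metres and radians):
On the way, in this order (a step that is already met when the one before it is completed fails the run):
1. the knob is turned fully clockwise and the upper plate is down (value of joint knob above 1.25 rad), for 0.2 s.
2. the gauge is lifted off the bench in the gripper (height (world z) of gauge_grip above 0.035 m and contact force between the fingers and gauge above 1 N), for 0.1 s.
3. the tip of the gauge is between the plates, near the middle (x of gauge_tip in the frame of mouth between 0.008 and 0.075 m and z of gauge_tip in the frame of mouth between -0.003 and 0.007 m and y of gauge_tip in the frame of mouth between -0.025 and 0.025 m), for 0.1 s.
At the end, for the whole second after the job is handed in: Knob over 1.2 rad; gauge gripped and still, flat and straight (0.1, 0.15 rad) between the plates, tip 12 mm or more past the mouth and within 18 mm of the middle, bearing on the upper plate with over 1.2 N and on the lower with over 0.8 N; upper plate pushed up less than 2.5 mm (value of joint knob above 1.2 rad and contact force between gauge and upper_plate above 1.2 N and contact force between gauge and press above 0.8 N and value of joint spring_plate below 0.0025 m and x of gauge_tip in the frame of mouth above 0.012 m and y of gauge_tip in the frame of mouth between -0.018 and 0.018 m and angle between the x axis of gauge and the x axis of press, either way round below 0.15 rad and angle between gauge's own z axis and vertical below 0.1 rad and contact force between the fingers and gauge above 2 N and linear speed of gauge below 0.01 m/s); the arm keeps its last pose, push and grip.
It fails at once if the upper plate is forced up by more than 4 mm (value of joint spring_plate above 0.004 m).
It fails at once if a bystander is knocked more than 30 mm out of its place (distance of any of dropper_bottle, cork, masking_tape, bowl, marker from where it was at the start of the episode above 0.03 m).
It also fails if it takes over 67 s, if anything falls off the work surface, if the arm or the gripper's body presses on something with over 40 N, if the wrist force passes 120 N, or if a joint passes its speed limit or range.

ROBOT

A 6-joint arm with a two-finger parallel gripper is mounted at the origin on a cart in front of the work surface, level with it; the furniture and walls round the work are solid. World frame = base frame: x ahead of the robot, y to its left, z up, the work surface at z = 0. Lengths are in mm, angles in rad, forces in N, time in s.
With the tool pointing down it reaches from about 275 to 750 mm from the base axis. Payload 10.2 kg.
Tool frame: the origin (TCP) lies between the finger pads; the fingertips stand 22 mm ahead of it and the grasp point (between the pads) lies 3 mm ahead of it (ctrl.nose_length is the distance from the TCP to the fingertips, in mm); y points along the fingers, z is the direction in which the jaws open and shut, and the axes are right-handed (so a half turn about y gives the same grasp; the last joint's range is limited). The gripper opens to 85 mm and grips with 20 to 120 N. Pads are 22 mm wide; open, the fingers measure 114 mm over their backs; the gripper's body (76 mm by 85 mm) begins 54 mm behind the grasp point. The pads swing forward as they close: fully open they stand 13 mm farther back than shut.
Start: joints at [1.059, 0.313, 1.498, -0, 1.331, -0.223], TCP at [149.534, 503.26, 253.294] pointing down, gripper open.
Joint ranges: [-2.94, 2.94], [-0.97, 2.17], [0.19, 2.56], [-1.23, 4.37], [0.02, 3.11], [-2.88, 2.88]. Speed limits (rad/s): [2.39, 2.39, 3.01, 3.14, 3.14, 3.14].

INTERFACE

Orientations are given as a unit quaternion [w, x, y, z].
In Python, from rig import ctrl, eyes, models gives the robot as it stands.
- The arm moves only by the shell command python3 -m crank 'ROWS' [FORCE]. ROWS is JSON, a list of rows, each an object with "dp": the shift along the tool's x, y, z in mm, a list of three; "roll": the turn about the tool's y in rad; "gripper": the closure in counts, from 0 (fully open) to 255 (shut). A call has 1 to 10 rows; each row is the pose to reach, as a shift and turn from the pose commanded when the call began, along the tool's axes at that moment; what a row does not reach only later rows make up. A row lasts 1/12 s, in which the tool goes at most 41.7 mm and 7.16 degrees, less where a joint would pass 70% of its speed; a pose out of reach is approached as far as the arm can. A call with a gripper value outside its range is refused whole. The fingers move at their own pace and stop on an object; FORCE is the grip in N (left out, the last holds). Time passes only in rows, so rows that repeat a pose let the fingers close. It gives the time, the measured TCP pose, the force and the opening at its end, in the units of the state.
- ctrl.sense(): the state, without advancing time (a new reading comes with each control period).
- eyes.capture(name): name is "scene" or "top"; returns a dict with "color" (480x640x3 uint8, red, green, blue), "fx", "fy", "cx", "cy" (pixels), "R" (3x3) and "t" (3): a world point X has camera coordinates R X + t. Camera axes: x right, y down, z forward; pixel columns grow to the right and rows downward; lengths in mm; the calibration is good to about 2 mm. A picture is of the moment at which its call begins. There is no depth.
- ctrl.finish_job(): hands the job in, once; it reports no verdict.
Trained networks look in a picture, given as the dict that the camera call returned (one of the last four; its "shot" number tells which), for a name from the list of things; names that differ only in an ending like _2 or _b are one class to them, and where a whole thing is asked for, a point or a joint stands for the part that bears it (a point fixed in the world has none). Each returns a list of dicts, best first, with "confidence" (0 to 1); they miss things now and then, are a little off and sometimes report something else, mostly with a low value. They report only what shows in the picture. A call takes as long as a camera call.
- models.spot_in(picture, label): "extent" ([centre column, centre row, width, height] in pixels, round what is visible of it).
- models.spot_point(picture, label): "centre" ([column, row] in pixels: a listed point, or the origin of a listed thing).
The state is a dict: "time_s": time; "joints": joint angles; "dq": joint speeds; "tau": joint torques, N m; "eef_pos": TCP position; "ee_rot": TCP orientation; "force": force on the tool from outside, world axes, zero at the start; "wrist_torque": the same for the moment, N m; "grip_width": opening from 0.0 (shut) to 1.0 (fully open).
Only numpy, scipy, OpenCV 4.12 (cv2) and the standard library are available. Lean on these libraries where they do the work, as an engineer would, in place of code of your own. Each camera call takes 0.05 s, during which the arm holds its last target. There are 200 camera calls.

## Working session

There is one attempt and no reset: what is moved stays moved. The work goes in short steps, Python scripts to look and compute and a shell command to move; the robot and the scene stay as the last step left them, time stands still between calls to the robot, and variables do not carry over. Pictures are saved under pics/ and viewed, about 8 in all and at most 12, crops included, and the job is handed in when it is done.

```bash
ls; mkdir -p pics
cat > h.py <<'E'
import numpy as np, cv2
from rig import ctrl, eyes, models
from scipy.spatial.transform import Rotation as Rn
def rot(q): return Rn.from_quat([q[1],q[2],q[3],q[0]]).as_matrix()
def ray(p,uv):
    d=np.array([(uv[0]-p['cx'])/p['fx'],(uv[1]-p['cy'])/p['fy'],1.]); R=np.array(p['R']);t=np.array(p['t'])
    return -R.T@t, R.T@d
def atz(p,uv,z):
    c,d=ray(p,uv); return c+d*(z-c[2])/d[2]
def proj(p,X):
    c=np.array(p['R'])@np.array(X,float)+np.array(p['t']); return [p['fx']*c[0]/c[2]+p['cx'],p['fy']*c[1]/c[2]+p['cy']]
def tri(ps,uvs):
    A=np.zeros((3,3));b=np.zeros(3)
    for p,u in zip(ps,uvs):
        c,d=ray(p,u);d=d/np.linalg.norm(d);M=np.eye(3)-np.outer(d,d);A+=M;b+=M@c
    return np.linalg.solve(A,b)
def save(p,n): cv2.imwrite('pics/'+n,cv2.cvtColor(p['color'],cv2.COLOR_RGB2BGR))
E
python3 - <<'E'
from h import *
np.set_printoptions(precision=1,suppress=True)
s=ctrl.sense();print(s['eef_pos'],s['ee_rot']);print(rot(s['ee_rot']))
ps={n:eyes.capture(n) for n in('scene','top')}
for n,p in ps.items():
    save(p,n+'0.png');print(n,ray(p,(320,240)),p['fx'])
for l in['press','mouth','head','upper_plate','knob_grip','gauge_grip','gauge_tip','gauge','dropper_bottle','cork','masking_tape','bowl','marker']:
    u=[]
    for n,p in ps.items():
        r=models.spot_point(p,l)
        print(l,n,[(np.round(x['centre'],1),round(x['confidence'],2)) for x in r[:2]], end=' ')
        if r:
            u.append((p,r[0]['centre'])); z={'mouth':50,'knob_grip':150,'gauge_grip':13}.get(l,0); print('z',z,atz(p,r[0]['centre'],z))
    if len(u)==2: print('   TRI',tri(*zip(*u)))
E
```

```text
pics
[149.4 503.  252.7] [-0.7  0.7 -0.1  0.1]
[[ 1.  -0.   0.3]
 [-0.3 -0.   1. ]
 [-0.  -1.  -0. ]]
scene (array([ 156.2, -603.8,  799.2]), array([ 0.4,  0.7, -0.6])) 540.1958880839098
top (array([ 468.8,  146.2, 1200.2]), array([ 0.1, -0. , -1. ])) 507.5982921523788
press scene [(array([374.6, 302.2]), 0.82)] z 0 [652.   5.   0.]
press top [(array([361.3, 213.9]), 0.81)] z 0 [642.4   0.3   0. ]
   TRI [643.9  -0.2   8.2]
mouth scene [(array([348.2, 289.8]), 0.96)] z 50 [596.5  21.4  50. ]
mouth top [(array([359.8, 228.4]), 0.65), (array([252.6, 293.8]), 0.55)] z 50 [601.6   9.5  50. ]
   TRI [596.3  12.8  58.5]
head scene [(array([370.6, 284.9]), 0.68)] z 0 [674.5  50.8   0. ]
head top [(array([362.3, 211.7]), 0.7)] z 0 [647.8  -2.1   0. ]
   TRI [639.    5.   55.6]
upper_plate scene [(array([345.2, 242.9]), 0.32)] z 0 [705.6 195.7   0. ]
upper_plate top [] knob_grip scene [(array([365.9, 248.8]), 0.61)] z 150 [625.7  11.1 150. ]
knob_grip top [(array([366.5, 207.3]), 0.8)] z 150 [634.9   7.7 150. ]
   TRI [630.6   9.9 149.9]
gauge_grip scene [(array([237.9, 265.5]), 0.64)] z 13 [
[... 665 characters left out ...]
3.9]), 0.44)] z 0 [711.3 190.9   0. ]
cork top [(array([277.5, 181.4]), 0.59)] z 0 [716.8 202.3   0. ]
   TRI [719.4 202.8 -11.9]
masking_tape scene [(array([248.1, 204.6]), 0.71)] z 0 [579.  453.9   0. ]
masking_tape top [(array([165.5, 236.8]), 0.58), (array([360.2, 215.4]), 0.53)] z 0 [578.3 462.6   0. ]
   TRI [580.8 463.6  -6.7]
bowl scene [(array([236.2, 265.8]), 0.63), (array([428.8, 380.9]), 0.56)] z 0 [455.9 255.3   0. ]
bowl top [(array([443.3, 225.3]), 0.96)] z 0 [ 618.9 -197.3    0. ]
   TRI [461.6 -80.6 313.3]
marker scene [(array([340.4, 407.1]), 0.74)] z 0 [ 458.4 -165.4    0. ]
marker top [(array([430.2, 290.8]), 0.87)] z 0 [ 462.1 -164.7    0. ]
   TRI [ 460.7 -164.7   -2.4]
```

Run:
```python
import cv2,numpy as np
a=cv2.imread('pics/scene0.png')[190:350,200:450];b=cv2.imread('pics/top0.png')[150:320,220:470]
cv2.imwrite('pics/c1.png',np.vstack([cv2.resize(a,(500,300) if 0 else (468,300),interpolation=2),cv2.resize(b,(441,300),interpolation=2)][:1]))
cv2.imwrite('pics/a.png',cv2.resize(a,None,fx=3.2,fy=3.2,interpolation=2));cv2.imwrite('pics/b.png',cv2.resize(b,None,fx=3.2,fy=3.2,interpolation=2))
```

```text
(no output)
```

View pics/a.png

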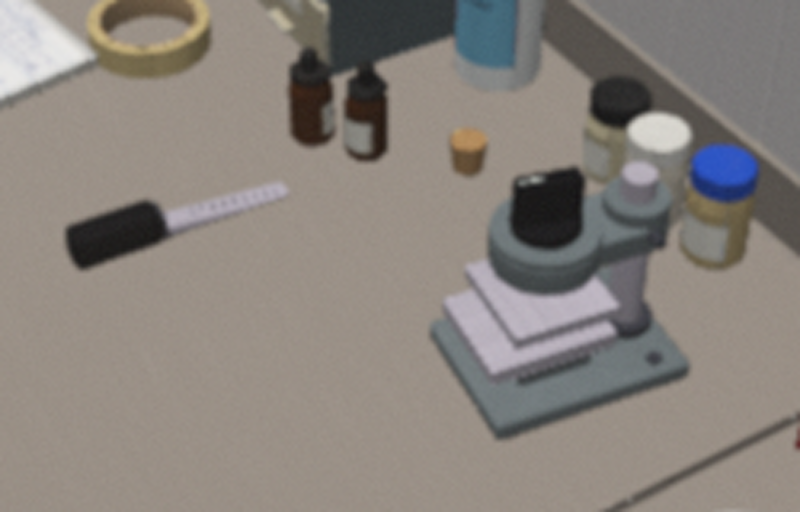

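View pics/b.png

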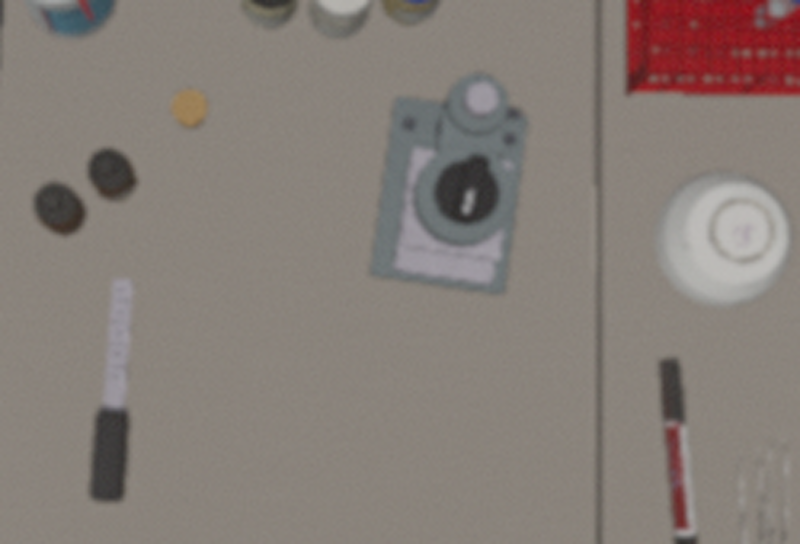

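Run:
```python
from h import *
np.set_printoptions(precision=1,suppress=True)
p=eyes.capture('top');q=eyes.capture('scene')
f=lambda a,z:atz(p,(220+a[0]/3.2,150+a[1]/3.2),z)
g=lambda a,z:atz(q,(200+a[0]/3.2,190+a[1]/3.2),z)
FL,FR,BL,BR=[f(a,18) for a in((371,276),(505,293),(398,96),(526,120))]
print('top base',FL,FR,BL,BR)
sFL,sFR,sBR=[g(a,18) for a in((432,332),(501,436),(687,369))];print('scene base',sFL,sFR,sBR)
ang=lambda d:np.arctan2(d[1],d[0])
print('yaws',ang(BL-FL),ang(BR-FR),ang(FL-FR)-np.pi/2,'scene',ang(sBR-sFR),ang(sFL-sFR)-np.pi/2)
print('plate front L,R top',f((393,270),50),f((493,285),50),'scene',g((445,300),50),g((496,375),50))
print('gauge: rear',f((107,500),26),'hfront',f((113,409),26),'hcentre',f((110,455),26),'tip',f((122,280),2))
print('scene tip',g((288,190),1),'hrear bot',g((83,267),0))
print('column top?',f((481,98),165))
print('knob bar', f((480,155),157),f((460,222),157))
```

```text
top base [585.7  61.7  18. ] [575.1 -36.9  18. ] [720.1  43.3  18. ] [704.2 -52.   18. ]
scene base [586.1  52.5  18. ] [574.2 -42.6  18. ] [703.6 -56.8  18. ]
yaws -0.13591924441116354 -0.1163758758148645 -0.1071871866350671 scene -0.10944201660563736 -0.12390788742579462
plate front L,R top [587.1  48.3  50. ] [577.8 -23.3  50. ] scene [590.5  45.1  50. ] [581.6 -24.5  50. ]
gauge: rear [420.4 249.2  26. ] hfront [485.3 246.7  26. ] hcentre [452.4 247.9  26. ] tip [580.7 244.8   2. ]
scene tip [584.5 241.3   1. ] hrear bot [426.3 244.2   0. ]
column top? [688.7   2.  165. ]
knob bar [652.6   1.4 157. ] [608.3  14.2 157. ]
```

```bash
cat >> h.py <<'E'
def go(x,y,z,yaw=None):
    s=ctrl.sense();M=rot(s['ee_rot']);cy=np.arctan2(M[1,0],M[0,0])
    d=M.T@(np.array([x,y,z])-s['eef_pos'])
    r=0 if yaw is None else (cy-yaw+np.pi/2)%np.pi-np.pi/2
    print('dp',np.round(d,1),'roll',round(r,3),'yaw now',round(cy,3),'pos',np.round(s['eef_pos'],1),'F',np.round(s['force'],1),'grip',s['grip_width'],'q',np.round(s['joints'],2),'t',s['time_s'])
E
python3 -c "
from h import *
go(632,7.5,230,-0.25)"
```

```text
dp [ 603.7   23.3 -337.9] roll -0.039 yaw now -0.289 pos [149.5 503.3 253.3] F [-0.8  0.2 -0.2] grip 0.9986426599934487 q [ 1.06  0.31  1.5  -0.    1.33 -0.22] t 1.5
```

```bash
R='{"dp":[604,23,-338],"roll":-0.04,"gripper":0}'; python3 -m crank '[{"dp":[604,23,-338],"roll":-0.04,"gripper":0},{"dp":[604,23,-338],"roll":-0.04,"gripper":0},{"dp":[604,23,-338],"roll":-0.04,"gripper":0},{"dp":[604,23,-338],"roll":-0.04,"gripper":0},{"dp":[604,23,-338],"roll":-0.04,"gripper":0},{"dp":[604,23,-338],"roll":-0.04,"gripper":0},{"dp":[604,23,-338],"roll":-0.04,"gripper":0},{"dp":[604,23,-338],"roll":-0.04,"gripper":0},{"dp":[604,23,-338],"roll":-0.04,"gripper":0},{"dp":[604,23,-338],"roll":-0.04,"gripper":0}]'; python3 -c "
from h import *
go(632,7.5,215,-0.25)"
```

```text
time_s: 2.33
eef_pos: [441.1, 203.0, 239.6]
ee_rot: [0.702, -0.702, 0.088, -0.088]
force: [1.1, 0.8, 0.2]
grip_width: 1.0
dp [ 233.2   24.7 -142.4] roll 0.001 yaw now -0.249 pos [441.1 203.  239.6] F [1.1 0.8 0.2] grip 1.0004944321090634 q [ 0.19  0.24  1.63  0.    1.27 -1.13] t 2.3333
```

```bash
python3 -m crank '[{"dp":[233,25,-142],"roll":0,"gripper":0},{"dp":[233,25,-142],"roll":0,"gripper":0},{"dp":[233,25,-142],"roll":0,"gripper":0},{"dp":[233,25,-142],"roll":0,"gripper":0},{"dp":[233,25,-142],"roll":0,"gripper":0},{"dp":[233,25,-142],"roll":0,"gripper":0},{"dp":[233,25,-142],"roll":0,"gripper":0},{"dp":[233,25,-142],"roll":0,"gripper":0},{"dp":[233,25,-142],"roll":0,"gripper":0}]'
python3 - <<'E'
from h import *
go(632,7.5,153,-0.25)
q=eyes.capture('scene'); a=q['color'][150:340,280:480]
cv2.imwrite('pics/d.png',cv2.resize(a[:,:,::-1],None,fx=3,fy=3,interpolation=2))
t=eyes.capture('top');a=t['color'][150:260,310:420]
cv2.imwrite('pics/e.png',cv2.resize(a[:,:,::-1],None,fx=5,fy=5,interpolation=2))
print(proj(q,[632,7.5,150]),proj(q,[632,7.5,190]))
E
```

```text
time_s: 3.08
eef_pos: [631.0, 9.0, 213.6]
ee_rot: [0.702, -0.702, 0.089, -0.088]
force: [-1.0, 0.4, 0.1]
grip_width: 0.999
dp [ 1.4 60.6 -1.2] roll -0.0 yaw now -0.25 pos [631.    9.  213.6] F [-1.   0.4  0.1] grip 0.9992615316380768 q [-0.17  0.58  1.2   0.    1.36 -1.49] t 3.0833
[np.float64(369.79553251391695), np.float64(248.73918440534285)] [np.float64(370.97506472603203), np.float64(231.8614991576919)]
```

View pics/d.png

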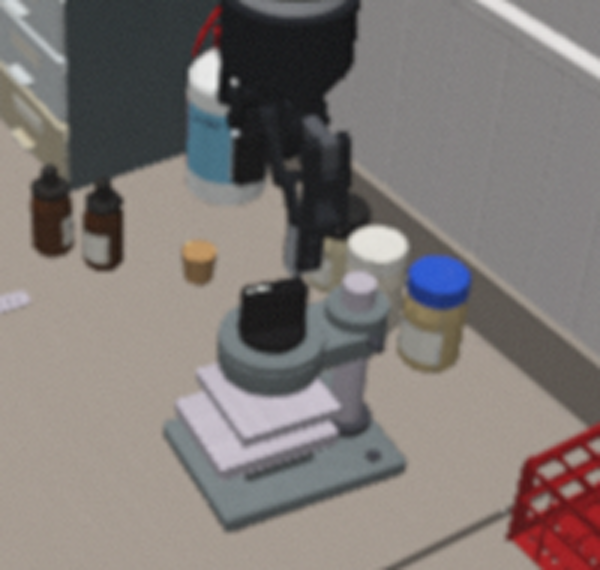

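```bash
python3 -m crank '[{"dp":[1,30,-1.5],"roll":0,"gripper":0},{"dp":[1,58,-1.5],"roll":0,"gripper":0},{"dp":[1,58,-1.5],"roll":0,"gripper":160},{"dp":[1,58,-1.5],"roll":0,"gripper":200},{"dp":[1,58,-1.5],"roll":0,"gripper":255},{"dp":[1,58,-1.5],"roll":0,"gripper":255},{"dp":[1,58,-1.5],"roll":0,"gripper":255},{"dp":[1,58,-1.5],"roll":0,"gripper":255}]' 40
python3 - <<'E'
from h import *
go(632,6.5,155)
q=eyes.capture('scene'); a=q['color'][190:320,300:460]
cv2.imwrite('pics/f.png',cv2.resize(a[:,:,::-1],None,fx=4,fy=4,interpolation=2))
E
```

```text
time_s: 3.85
eef_pos: [631.7, 7.2, 158.0]
ee_rot: [-0.701, 0.703, -0.087, 0.088]
force: [-10.8, -15.9, 14.6]
grip_width: 0.152
dp [ 0.5  3.  -0.6] roll 0 yaw now -0.249 pos [631.7   7.2 158. ] F [-10.8 -15.9  14.6] grip 0.15220896855855184 q [-0.17  0.63  1.27 -0.    1.24 -1.49] t 3.85
```

```bash
python3 -m crank '[{"dp":[-0.5,-3,-1],"roll":0,"gripper":255},{"dp":[-0.5,-3,-1],"roll":0,"gripper":255},{"dp":[-0.5,-3,-1],"roll":0,"gripper":255}]'
```

```text
time_s: 4.15
eef_pos: [631.3, 6.8, 158.3]
ee_rot: [-0.702, 0.702, -0.088, 0.088]
force: [8.2, -2.6, -13.2]
grip_width: 0.151
```

View pics/f.png

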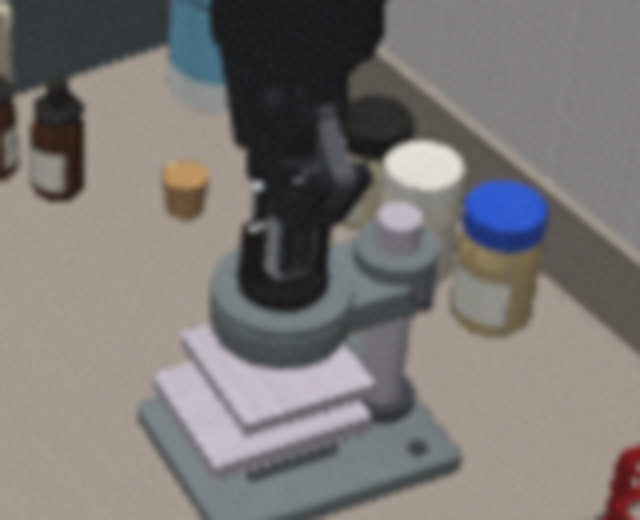

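```bash
python3 -m crank '[{"dp":[0,1,0],"roll":0.12,"gripper":255},{"dp":[0,1,0],"roll":0.24,"gripper":255},{"dp":[0,1,0],"roll":0.36,"gripper":255},{"dp":[0,1,0],"roll":0.48,"gripper":255},{"dp":[0,1,0],"roll":0.6,"gripper":255},{"dp":[0,1,0],"roll":0.72,"gripper":255}]'; python3 -c "
from h import *
go(632,6.5,158)
print(ctrl.sense()['wrist_torque'])"
```

```text
time_s: 4.65
eef_pos: [631.9, 7.7, 158.3]
ee_rot: [0.626, -0.624, 0.33, -0.332]
force: [11.0, 2.9, -9.7]
grip_width: 0.153
dp [ 1.1  0.3 -0.6] roll 0 yaw now -0.975 pos [631.9   7.7 158.3] F [11.   2.9 -9.7] grip 0.15283796119539206 q [-0.17  0.63  1.28  0.    1.24 -0.77] t 4.65
[ 0.40870536 -1.7340406   0.17549478]
```

```bash
python3 -m crank '[{"dp":[0,0,0],"roll":0.12,"gripper":255},{"dp":[0,0,0],"roll":0.24,"gripper":255},{"dp":[0,0,0],"roll":0.36,"gripper":255},{"dp":[0,0,0],"roll":0.48,"gripper":255},{"dp":[0,0,0],"roll":0.56,"gripper":255},{"dp":[0,0,0],"roll":0.60,"gripper":255},{"dp":[0,0,0],"roll":0.60,"gripper":255}]'; python3 -c "
from h import *
go(632,6.5,158)
print(ctrl.sense()['wrist_torque'])"
```

```text
time_s: 5.23
eef_pos: [632.6, 8.0, 158.3]
ee_rot: [0.502, -0.499, 0.498, -0.501]
force: [14.4, 3.5, -10.6]
grip_width: 0.153
dp [ 1.5  0.3 -0.6] roll 0 yaw now -1.569 pos [632.6   8.  158.3] F [ 14.4   3.5 -10.6] grip 0.1534730649256271 q [-0.17  0.63  1.27  0.    1.24 -0.18] t 5.2333
[ 0.53338437 -2.49446928  1.11571252]
```

```bash
python3 -m crank '[{"dp":[0,0,0],"roll":-0.04,"gripper":255},{"dp":[0,0,0],"roll":-0.04,"gripper":160},{"dp":[0,0,0],"roll":-0.04,"gripper":160},{"dp":[0,0,0],"roll":-0.04,"gripper":160},{"dp":[0,-30,0],"roll":-0.04,"gripper":160},{"dp":[0,-70,0],"roll":-0.04,"gripper":160},{"dp":[0,-100,0],"roll":-0.04,"gripper":0}]'
python3 - <<'E'
from h import *
go(454,247.8,80,-0.027)
q=eyes.capture('scene'); t=eyes.capture('top')
a=np.hstack([cv2.resize(q['color'][220:340,320:440],(380,380),interpolation=2),cv2.resize(t['color'][170:250,320:400],(380,380),interpolation=2)])
cv2.imwrite('pics/g.png',a[:,:,::-1])
E
```

```text
time_s: 5.82
eef_pos: [630.6, 7.2, 261.5]
ee_rot: [0.511, -0.51, 0.489, -0.49]
force: [-0.2, 0.4, 1.2]
grip_width: 0.499
dp [-247.8  181.1 -166.8] roll -1.502 yaw now -1.529 pos [630.6   7.2 261.5] F [-0.2  0.4  1.2] grip 0.49867024245308184 q [-0.17  0.55  1.13  0.    1.46 -0.22] t 5.8167
```

View pics/g.png

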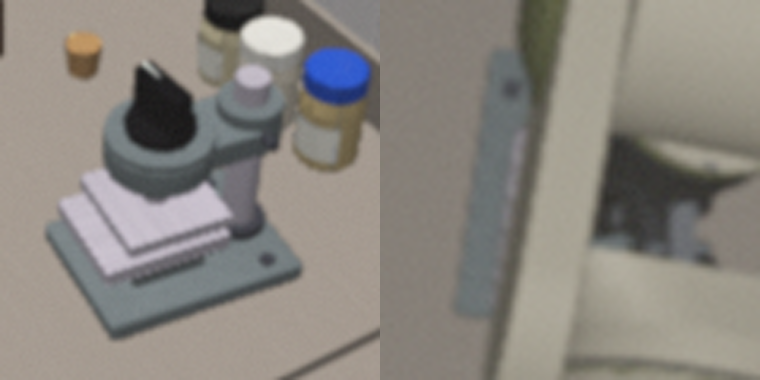

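```bash
python3 -m crank '[{"dp":[-40,0,-27],"roll":-0.12,"gripper":0},{"dp":[-80,20,-54],"roll":-0.24,"gripper":0},{"dp":[-115,50,-80],"roll":-0.36,"gripper":0},{"dp":[-150,80,-102],"roll":-0.48,"gripper":0},{"dp":[-180,110,-122],"roll":-0.6,"gripper":0},{"dp":[-210,140,-142],"roll":-0.72,"gripper":0},{"dp":[-248,150,-167],"roll":-0.84,"gripper":0},{"dp":[-248,150,-167],"roll":-0.96,"gripper":0},{"dp":[-248,150,-167],"roll":-1.08,"gripper":0},{"dp":[-248,150,-167],"roll":-1.2,"gripper":0}]'; python3 -c "
from h import *
go(454,247.8,110,-0.027)"
```

```text
time_s: 6.75
eef_pos: [450.8, 249.6, 106.9]
ee_rot: [-0.698, 0.699, -0.114, 0.111]
force: [0.6, 0.1, -0.5]
grip_width: 0.997
dp [ 3.6 -3.1 -0.7] roll -0.293 yaw now -0.32 pos [450.8 249.6 106.9] F [ 0.6  0.1 -0.5] grip 0.9965322036143462 q [ 0.28  0.46  1.7   0.    0.98 -0.97] t 6.75
```

```bash
python3 -m crank '[{"dp":[0,0,0],"roll":-0.1,"gripper":0},{"dp":[0,0,0],"roll":-0.2,"gripper":0},{"dp":[0,0,0],"roll":-0.29,"gripper":0},{"dp":[0,0,0],"roll":-0.29,"gripper":0},{"dp":[0,0,0],"roll":-0.29,"gripper":0}]'
python3 - <<'E'
from h import *
go(454,247.8,26,-0.027)
q=eyes.capture('scene'); t=eyes.capture('top')
a=np.hstack([cv2.resize(q['color'][180:290,200:310],(400,400),interpolation=2),cv2.resize(t['color'][210:320,200:310],(400,400),interpolation=2)])
cv2.imwrite('pics/i.png',a[:,:,::-1])
for l in('gauge_tip','gauge_grip','gauge'):
  for p in(q,t):
    for r in models.spot_point(p,l)[:2]: print(l,p is t,r['confidence'],atz(p,r['centre'],{'gauge_grip':13}.get(l,0)))
E
```

```text
time_s: 7.17
eef_pos: [453.3, 247.9, 108.3]
ee_rot: [-0.707, 0.707, -0.015, 0.015]
force: [0.1, 0.2, 0.2]
grip_width: 0.997
dp [ 0.8 82.3 -0.1] roll -0.015 yaw now -0.042 pos [453.3 247.9 108.3] F [0.1 0.2 0.2] grip 0.9974473553798312 q [ 0.27  0.46  1.7  -0.    0.98 -1.26] t 7.1667
gauge_tip False 0.73 [593.07033204 253.71469037   0.        ]
gauge_tip True 0.63 [ 6.39144189e+02  5.27798469e+00 -2.27373675e-13]
gauge_tip True 0.62 [577.65165399 239.71203198   0.        ]
gauge_grip False 0.75 [453.3786535  250.30279983  13.        ]
gauge False 0.58 [ 4.46357029e+02  2.62728099e+02 -1.13686838e-13]
gauge False 0.17 [627.62477272  55.12288723   0.        ]
```

View pics/i.png

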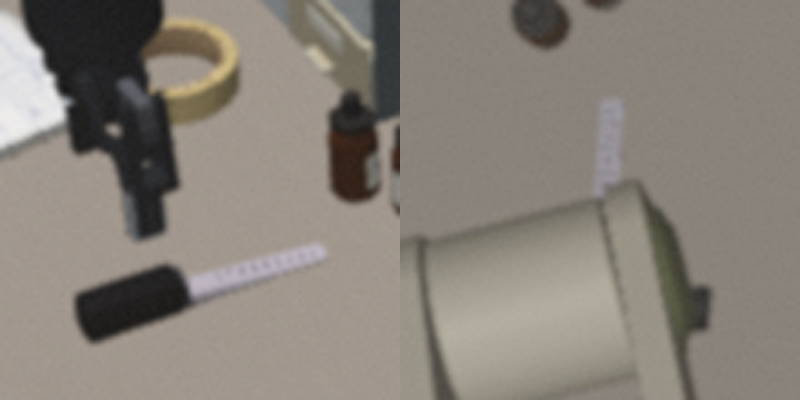

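```bash
python3 -m crank '[{"dp":[1,40,0],"roll":-0.0,"gripper":0},{"dp":[1,70,0],"roll":0.0,"gripper":0},{"dp":[1,82,0],"roll":0.0,"gripper":0},{"dp":[1,83,0],"roll":0.0,"gripper":100},{"dp":[1,83,0],"roll":0.0,"gripper":255},{"dp":[1,83,0],"roll":0.0,"gripper":255},{"dp":[1,83,0],"roll":0.0,"gripper":255},{"dp":[1,83,0],"roll":0.0,"gripper":255},{"dp":[1,83,0],"roll":0.0,"gripper":255}]' 60; python3 -c "
from h import *
go(454,247.8,110,-0.118)"
```

```text
time_s: 8.32
eef_pos: [455.2, 248.3, 26.8]
ee_rot: [0.707, -0.707, 0.013, -0.015]
force: [-0.6, 0.3, 7.7]
grip_width: 0.266
dp [ -1.  -83.2  -0.5] roll 0.079 yaw now -0.039 pos [455.2 248.3  26.8] F [-0.6  0.3  7.7] grip 0.2662437197286108 q [ 0.27  0.6   1.74  0.    0.8  -1.26] t 8.3167
```

```bash
python3 -m crank '[{"dp":[0,-40,0],"roll":0,"gripper":255},{"dp":[0,-70,0],"roll":0,"gripper":255},{"dp":[0,-75,0],"roll":0.04,"gripper":255},{"dp":[-2,-75,-36],"roll":0.08,"gripper":255},{"dp":[-6,-75,-76],"roll":0.08,"gripper":255},{"dp":[-10,-75,-116],"roll":0.08,"gripper":255},{"dp":[-13,-75,-156],"roll":0.08,"gripper":255},{"dp":[-15,-75,-190],"roll":0.08,"gripper":255},{"dp":[-15,-75,-210],"roll":0.08,"gripper":255},{"dp":[-15,-75,-219],"roll":0.08,"gripper":255}]'; python3 -c "
from h import *
go(431,29.5,100,-0.118)"
```

```text
time_s: 9.15
eef_pos: [430.9, 27.5, 101.0]
ee_rot: [-0.706, 0.706, -0.043, 0.043]
force: [0.4, 0.5, -2.1]
grip_width: 0.269
dp [-0.2  1.   2. ] roll -0.004 yaw now -0.122 pos [430.9  27.5 101. ] F [ 0.4  0.5 -2.1] grip 0.2691411306716311 q [-0.21  0.31  1.95 -0.    0.87 -1.66] t 9.15
```

Run:
```python
from h import *
np.set_printoptions(precision=1,suppress=True)
q=eyes.capture('scene'); t=eyes.capture('top')
a=np.hstack([cv2.resize(q['color'][240:350,280:390],(400,400),interpolation=2),cv2.resize(t['color'][170:280,310:420],(400,400),interpolation=2)])
cv2.imwrite('pics/j.png',a[:,:,::-1])
for l in('gauge_tip','mouth'):
  u=[]
  for p in(q,t):
    rs=models.spot_point(p,l)[:2]
    print(l,p is t,[(round(r['confidence'],2),np.round(r['centre'],1),atz(p,r['centre'],50 if l=='mouth' else 74.2)) for r in rs])
for p in(q,t): print(proj(p,[599.2,9.6,50]),proj(p,[560,12.5,75]))
```

```text
gauge_tip False [(0.9, array([333.6, 290.5]), array([557.6,  14. ,  74.2])), (0.35, array([429., 379.]), array([ 580.3, -235.9,   74.2]))]
gauge_tip True [(0.5, array([361.7, 247.8]), array([555.4,   7.8,  74.2]))]
mouth False [(0.7, array([350.1, 292.1]), array([596.2,  14.1,  50. ]))]
mouth True [(0.82, array([358.8, 227.3]), array([604.1,  11.8,  50. ]))]
[np.float64(352.6810234775193), np.float64(292.9251583389991)] [np.float64(335.1166780934328), np.float64(290.2216457738896)]
[np.float64(359.76199146982225), np.float64(229.4493366384949)] [np.float64(359.6665696720634), np.float64(245.65613302430378)]
```

View pics/j.png

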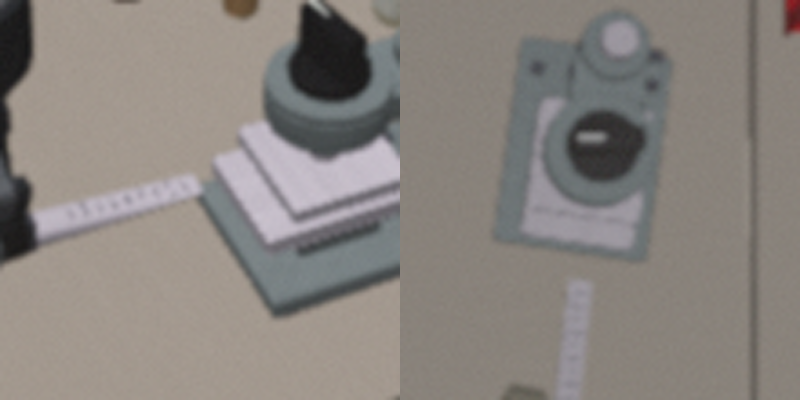

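```bash
python3 -m crank '[{"dp":[12,0,1.5],"roll":0,"gripper":255},{"dp":[24,5,1.5],"roll":0,"gripper":255},{"dp":[34,12,1.5],"roll":0,"gripper":255},{"dp":[34,18,1.5],"roll":0,"gripper":255},{"dp":[34,21,1.5],"roll":0,"gripper":255},{"dp":[34,21,1.5],"roll":0,"gripper":255}]' 80
python3 - <<'E'
from h import *
np.set_printoptions(precision=1,suppress=True)
go(431,29.5,76,-0.118)
q=eyes.capture('scene'); t=eyes.capture('top')
a=np.hstack([cv2.resize(q['color'][250:330,300:380],(400,400),interpolation=2),cv2.resize(t['color'][195:275,320:400],(400,400),interpolation=2)])
cv2.imwrite('pics/k.png',a[:,:,::-1])
E
```

```text
time_s: 9.95
eef_pos: [463.8, 28.0, 78.6]
ee_rot: [0.706, -0.706, 0.042, -0.041]
force: [-0.8, 0.6, -1.7]
grip_width: 0.258
dp [-32.8   2.7  -2.3] roll 0.0 yaw now -0.118 pos [463.8  28.   78.6] F [-0.8  0.6 -1.7] grip 0.25767314920259277 q [-0.2  0.4  1.9  0.   0.8 -1.6] t 9.95
```

View pics/k.png

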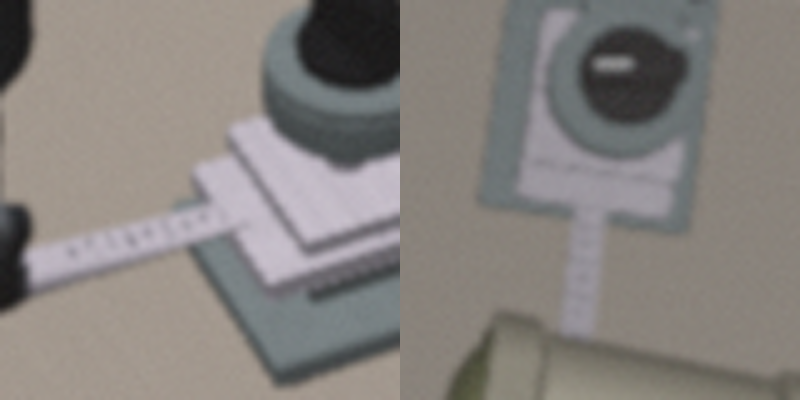

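```bash
python3 -m crank '[{"dp":[0,1,0],"roll":0,"gripper":255},{"dp":[0,1.5,0],"roll":0,"gripper":255},{"dp":[0,2,0],"roll":0,"gripper":255},{"dp":[0,2,0],"roll":0,"gripper":255}]'; python3 -c "
from h import *
go(0,0,0)";  python3 -m crank '[{"dp":[0,0.5,0],"roll":0,"gripper":255},{"dp":[0,1,0],"roll":0,"gripper":255},{"dp":[0,1,0],"roll":0,"gripper":255}]'
```

```text
time_s: 10.38
eef_pos: [464.8, 27.2, 77.5]
ee_rot: [-0.706, 0.706, -0.042, 0.042]
force: [0.5, -0.4, -0.9]
grip_width: 0.261
dp [-458.3   77.5  -82.1] roll 0 yaw now -0.119 pos [464.8  27.2  77.5] F [ 0.5 -0.4 -0.9] grip 0.2605033623489794 q [-0.19  0.42  1.87 -0.    0.85 -1.65] t 10.3833
time_s: 10.63
eef_pos: [465.0, 27.2, 76.5]
ee_rot: [-0.706, 0.706, -0.042, 0.042]
force: [-1.2, -0.2, 1.5]
grip_width: 0.262
```

```bash
python3 -m crank '[{"dp":[0,0.5,0],"roll":0,"gripper":255},{"dp":[0,0.5,0],"roll":0,"gripper":255}]'; python3 -m crank '[{"dp":[0,0.5,0],"roll":0,"gripper":255},{"dp":[0,0.5,0],"roll":0,"gripper":255}]'
python3 - <<'E'
from h import *
print(ctrl.sense()['wrist_torque'])
q=eyes.capture('scene'); 
cv2.imwrite('pics/l.png',cv2.resize(q['color'][245:320,270:370],(800,600),interpolation=2)[:,:,::-1])
E
```

```text
time_s: 10.8
eef_pos: [465.0, 27.2, 76.1]
ee_rot: [-0.706, 0.706, -0.042, 0.042]
force: [-1.4, 0.7, 1.5]
grip_width: 0.26
time_s: 10.97
eef_pos: [465.0, 27.2, 75.6]
ee_rot: [-0.706, 0.706, -0.042, 0.042]
force: [-1.1, 0.6, 3.5]
grip_width: 0.259
[ 0.00301678 -0.16200781  0.00235372]
```

View pics/l.png

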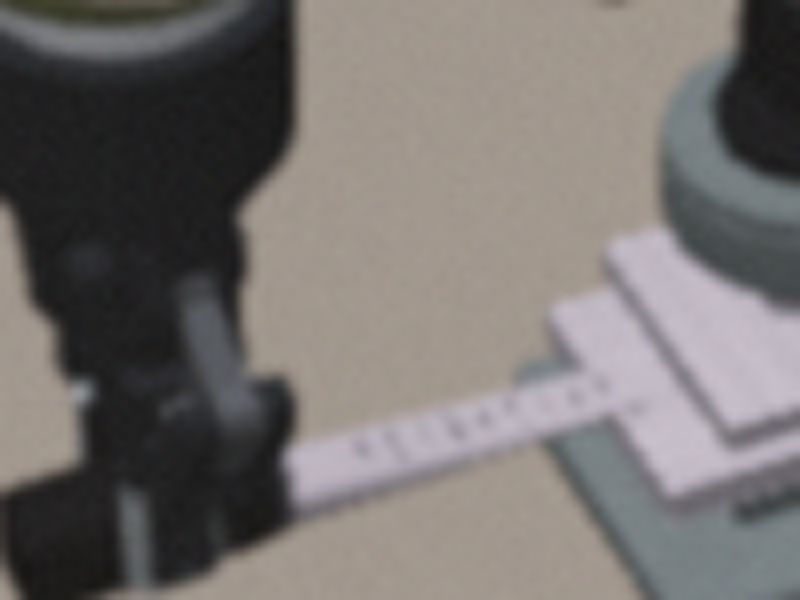

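```bash
python3 -m crank '[{"dp":[3,-0.5,0],"roll":0,"gripper":255},{"dp":[6,-0.5,0],"roll":0,"gripper":255},{"dp":[9,-0.5,0],"roll":0,"gripper":255},{"dp":[12,-0.5,0],"roll":0,"gripper":255}]'; python3 -m crank '[{"dp":[3,0,0],"roll":0,"gripper":255},{"dp":[6,0,0],"roll":0,"gripper":255},{"dp":[8,0,0],"roll":0,"gripper":255}]'
```

```text
time_s: 11.35
eef_pos: [477.2, 25.8, 76.0]
ee_rot: [0.706, -0.706, 0.042, -0.042]
force: [-2.6, 0.7, 3.3]
grip_width: 0.26
time_s: 11.6
eef_pos: [485.1, 24.8, 76.0]
ee_rot: [-0.706, 0.706, -0.042, 0.042]
force: [-3.4, -0.3, 3.5]
grip_width: 0.26
```

```bash
for i in 1; do python3 -m crank '[{"dp":[2,0,0],"roll":0,"gripper":255},{"dp":[4,0,0],"roll":0,"gripper":255},{"dp":[4,0,0],"roll":0,"gripper":255}]';done; python3 -m crank '[{"dp":[2,0,0],"roll":0,"gripper":255},{"dp":[4,0,0],"roll":0,"gripper":255},{"dp":[4,0,0],"roll":0,"gripper":255}]'
```

```text
time_s: 11.85
eef_pos: [489.2, 24.3, 76.1]
ee_rot: [-0.706, 0.706, -0.042, 0.042]
force: [-0.2, 0.9, 4.3]
grip_width: 0.264
time_s: 12.1
eef_pos: [493.1, 23.8, 76.1]
ee_rot: [-0.706, 0.706, -0.042, 0.042]
force: [-1.0, 0.5, 4.0]
grip_width: 0.262
```

```bash
python3 -m crank '[{"dp":[2,-0.2,0],"roll":0,"gripper":255},{"dp":[4,-0.2,0],"roll":0,"gripper":255},{"dp":[4,-0.2,0],"roll":0,"gripper":255}]'; python3 -m crank '[{"dp":[2,0,0],"roll":0,"gripper":255},{"dp":[3,0,0],"roll":0,"gripper":255},{"dp":[3,0,0],"roll":0,"gripper":255}]';python3 -c "
from h import *
print(ctrl.sense()['wrist_torque'])"
```

```text
time_s: 12.35
eef_pos: [497.1, 23.3, 76.2]
ee_rot: [-0.706, 0.706, -0.042, 0.042]
force: [-0.4, 0.2, 3.5]
grip_width: 0.257
time_s: 12.6
eef_pos: [499.9, 23.0, 76.2]
ee_rot: [-0.706, 0.706, -0.042, 0.042]
force: [-1.4, -0.0, 3.5]
grip_width: 0.259
[ 0.02517951 -0.1984625  -0.00697433]
```

```bash
python3 -m crank '[{"dp":[2,0,0],"roll":0,"gripper":255},{"dp":[3,0,0],"roll":0,"gripper":255},{"dp":[3,0,0],"roll":0,"gripper":255}]'; python3 -m crank '[{"dp":[2,0,0],"roll":0,"gripper":255},{"dp":[3,0,0],"roll":0,"gripper":255},{"dp":[3,0,0],"roll":0,"gripper":255}]';python3 -c "
from h import *
print(ctrl.sense()['wrist_torque'])"
```

```text
time_s: 12.85
eef_pos: [502.8, 22.7, 76.2]
ee_rot: [0.706, -0.706, 0.042, -0.042]
force: [-1.0, 0.0, 3.8]
grip_width: 0.263
time_s: 13.1
eef_pos: [505.8, 22.3, 76.2]
ee_rot: [0.706, -0.706, 0.042, -0.042]
force: [-1.9, 1.0, 5.4]
grip_width: 0.262
[-1.22039444e-04 -1.34440641e-01  5.25540915e-02]
```

```bash
python3 -m crank '[{"dp":[2,0,0],"roll":0,"gripper":255},{"dp":[3,0,0],"roll":0,"gripper":255},{"dp":[3,0,0],"roll":0,"gripper":255}]'; python3 -m crank '[{"dp":[2,0,0],"roll":0,"gripper":255},{"dp":[2,0,0],"roll":0,"gripper":255}]';python3 -c "
from h import *
print(ctrl.sense()['wrist_torque'])"
```

```text
time_s: 13.35
eef_pos: [508.8, 22.0, 76.2]
ee_rot: [-0.706, 0.706, -0.042, 0.042]
force: [-3.8, 0.6, 5.7]
grip_width: 0.26
time_s: 13.52
eef_pos: [510.8, 21.7, 76.2]
ee_rot: [-0.706, 0.706, -0.042, 0.042]
force: [-1.9, 1.6, 4.8]
grip_width: 0.261
[ 0.01168414 -0.14831017  0.01500508]
```

```bash
cat > avg.py <<'E'
from h import *
F=[];T=[]
for i in range(8):
    eyes.capture('scene'); s=ctrl.sense();F.append(s['force']);T.append(s['wrist_torque'])
M=rot(s['ee_rot']).T
print('Ftool',np.round(M@np.mean(F,0),2),'sd',np.round(np.std(F,0),1),'T',np.round(M@np.mean(T,0),3),np.round(s['eef_pos'],1),s['time_s'])
E
python3 avg.py; python3 -m crank '[{"dp":[1.5,0,0],"roll":0,"gripper":255},{"dp":[3,0,0],"roll":0,"gripper":255},{"dp":[3,0,0],"roll":0,"gripper":255}]'; python3 avg.py
```

```text
Ftool [-1.88 -4.7   0.18] sd [0.6 0.7 0.6] T [ 0.05  -0.01  -0.176] [510.8  21.7  76.3] 13.9167
time_s: 14.17
eef_pos: [513.4, 21.4, 76.2]
ee_rot: [0.706, -0.706, 0.042, -0.042]
force: [-2.9, -0.2, 7.2]
grip_width: 0.262
Ftool [-2.84 -6.46  0.15] sd [0.7 0.2 0.3] T [ 0.014  0.    -0.005] [513.4  21.4  76.2] 14.5667
```

```bash
python3 -m crank '[{"dp":[0,-0.3,0],"roll":0,"gripper":255},{"dp":[1.5,-0.3,0],"roll":0,"gripper":255},{"dp":[1.5,-0.3,0],"roll":0,"gripper":255}]'; python3 avg.py; python3 -m crank '[{"dp":[1.5,0,0],"roll":0,"gripper":255},{"dp":[2,0,0],"roll":0,"gripper":255},{"dp":[2,0,0],"roll":0,"gripper":255}]'; python3 avg.py
```

```text
time_s: 14.82
eef_pos: [514.7, 21.3, 76.4]
ee_rot: [0.706, -0.706, 0.042, -0.041]
force: [-5.0, 1.6, 7.0]
grip_width: 0.26
Ftool [-4.47 -6.38 -0.08] sd [0.4 0.6 0.3] T [ 0.015 -0.029  0.233] [514.6  21.3  76.4] 15.2167
time_s: 15.47
eef_pos: [516.1, 21.2, 76.3]
ee_rot: [0.706, -0.706, 0.043, -0.041]
force: [-8.0, 0.7, 8.2]
grip_width: 0.264
Ftool [-7.46 -8.63 -0.08] sd [0.5 0.3 0.4] T [-0.024  0.009  0.669] [516.1  21.2  76.3] 15.8667
```

```bash
python3 -m crank '[{"dp":[0,-0.4,0],"roll":0,"gripper":255},{"dp":[1,-0.5,0],"roll":0,"gripper":255},{"dp":[2,-0.5,0],"roll":0,"gripper":255},{"dp":[2,-0.5,0],"roll":0,"gripper":255}]'; python3 avg.py
```

```text
time_s: 16.2
eef_pos: [517.7, 21.0, 76.6]
ee_rot: [0.706, -0.706, 0.043, -0.04]
force: [-8.1, 1.6, 7.7]
grip_width: 0.262
Ftool [-8.41 -7.62 -0.02] sd [0.3 0.5 0.2] T [-0.007 -0.02   0.854] [517.7  21.   76.6] 16.6
```

```bash
python3 -m crank '[{"dp":[0,-0.3,0],"roll":0,"gripper":255},{"dp":[0,-0.6,0],"roll":0,"gripper":255},{"dp":[0,-0.6,0],"roll":0,"gripper":255}]'; python3 avg.py
python3 - <<'E'
from h import *
q=eyes.capture('scene');t=eyes.capture('top')
a=np.hstack([cv2.resize(q['color'][250:330,300:380],(400,400),interpolation=2),cv2.resize(t['color'][195:275,320:400],(400,400),interpolation=2)])
cv2.imwrite('pics/m.png',a[:,:,::-1])
E
```

```text
time_s: 16.85
eef_pos: [517.7, 21.0, 76.8]
ee_rot: [0.706, -0.706, 0.043, -0.041]
force: [-6.0, 1.1, 4.1]
grip_width: 0.258
Ftool [-6.04 -3.57  0.21] sd [0.5 0.5 0.4] T [ 0.038 -0.009  0.673] [517.7  21.   76.8] 17.25
```

View pics/m.png

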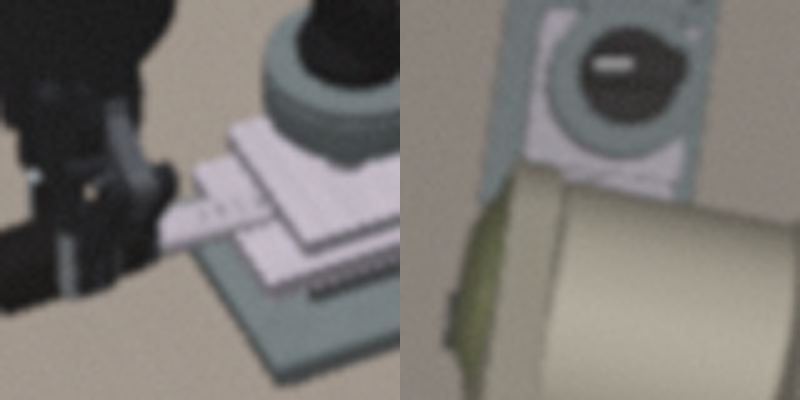

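```bash
python3 -m crank '[{"dp":[1,-0.1,0],"roll":0,"gripper":255},{"dp":[2,-0.2,0],"roll":0,"gripper":255},{"dp":[2.5,-0.2,0],"roll":0,"gripper":255},{"dp":[2.5,-0.2,0],"roll":0,"gripper":255},{"dp":[2.5,-0.2,0],"roll":0,"gripper":255}]'; python3 avg.py; python3 -c "
from h import *
go(0,0,0,-.118)"
```

```text
time_s: 17.77
eef_pos: [519.9, 20.8, 76.9]
ee_rot: [0.706, -0.706, 0.044, -0.04]
force: [-6.1, 0.9, 2.6]
grip_width: 0.265
Ftool [-6.94 -3.17 -0.14] sd [0.4 0.4 0.3] T [ 0.033 -0.     0.791] [519.9  20.8  76.8] 18.1667
dp [-513.4   79.3  -82.2] roll -0.001 yaw now -0.119 pos [519.9  20.8  76.8] F [-6.8  1.   3.4] grip 0.2589700206718639 q [-0.19  0.52  1.71 -0.    0.92 -1.64] t 18.1667
```

```bash
python3 -c "
from rig import ctrl
print(ctrl.finish_job())"
```

```text
the job is handed in; nothing more can be done
None
```

I turned the knob clockwise to its stop, picked up the gauge by its handle and slid it into the gap. The job was handed in at about 18 s with the gauge still gripped. `finish_job` reports no verdict, so what follows comes from my own readings.

- **Knob:** it turned about 1.3 rad. At the end the wrist torque rose to about 1.1 N m, far above its 0.12 N m stiffness. That and the pictures say it is against the stop with the plate down.
- **Gauge position:** by my estimate the tip is about 45 mm past the mouth. That is at or just beyond the deep end of the 20 to 45 mm contact range. It is within a few mm of the middle, and the tool is square to the press to about 0.01 rad. These figures come from the arm's travel and the pictures, because the tip was hidden in the gap.
- **Fit:** the last averaged reading showed 6.9 N of drag and 3.2 N of net upward force on the tool. Earlier sliding drag was only 1 to 3 N. Using the stated drag figures, I work this out to about 5 to 6 N on the upper plate, lifted about 0.5 mm.
- **Not measured directly:** I could not read the plate lift or the two contact forces. The gauge's tilt was judged only by eye. Part of the drag comes from a light downward press that I reduced but did not remove.
- **Bystanders:** no contact with any of them showed in the forces or in the pictures I took, but I did not re-measure their positions at the end.

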